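# Reload the dark-incubation plate with fresh chamber slides

## Robot

A 6-joint arm with a two-finger parallel gripper is mounted at the origin on the work surface. World frame = base frame: x ahead of the robot, y to its left, z up, the work surface at z = 0. Lengths are in m, angles in degrees, forces in N, time in s.
With the tool pointing down it reaches from about 0.375 to 0.9 m from the base axis. Payload 3.1 kg.
Tool frame: the origin (TCP) lies at the very end of the fingers, on their centre line; the grasp point (between the pads) lies 19 mm behind it; z points along the fingers, y is the line along which they close (so a half turn about z gives the same grasp; the last joint's range is limited). The gripper opens to 87 mm and grips with 3 to 60 N. Pads are 19 mm wide; open, the fingers measure 117 mm over their backs; the gripper's body (75 mm by 190 mm) begins 51 mm behind the grasp point.
Start: joints at [-78.696, 30.224, 82.088, -0, 67.689, -10.227], TCP at [0.229, -0.581, 0.223] pointing down, gripper open.
Joint ranges: [-176.69, 176.69], [-43.24, 126.21], [12.49, 139.97], [-82, 262], [0, 151.66], [-163.58, 163.58]. Speed limits (degrees/s): [159.86, 159.86, 180, 180, 180, 180].

## Interface

Orientations are given as a 3x3 rotation matrix whose columns are the frame's x, y, z axes.
In Python, from rig import * gives the robot as it stands.
- The arm moves only by the tool jog_arm, never from a script. Its arguments are lists of equal length, an entry for each row: "delta_pos": the shift along the world's x, y, z in cm, a list of three; "turn": the turn about the world's z in degrees; "grip": the closure, from 0 (fully open) to 1 (shut). In form: {"delta_pos": [[x, y, z], ...], "turn": [turn, ...], "grip": [grip, ...]}. A call has 1 to 12 rows; each row is the pose to reach, as a shift and turn from the pose commanded when the call began; what a row does not reach only later rows make up. A row lasts 1/8 s, in which the tool goes at most 62.5 mm and 10.7 degrees, less where a joint would pass 70% of its speed; a pose out of reach is approached as far as the arm can. A call with a gripper value outside its range is refused whole. The fingers move at their own pace and stop on an object; the grip force is fixed at half the most. Time passes only in rows, so rows that repeat a pose let the fingers close. It gives the time, the measured TCP pose, the force, the opening and the grip force at its end, in the units of the state.
- read_state(): the state, without advancing time (a new reading comes with each control period).
- capture(name): name is "scene" or "top" or "wrist"; returns a dict with "color" (420x560x3 uint8, blue, green, red), "fovy" (degrees; the focal length in pixels is half the picture's height over the tangent of half this angle, whatever the lens; pixels are square), "cx", "cy" (the principal point, pixels), "k1" (the pictures are not rectified: a ray, as slopes to the right and down, at radius r is drawn at 1 + k1 r^2 times it, then the intrinsics apply), "camera_from_world" (4x4, takes a point from world to camera coordinates). Camera axes: x right, y up, looking along -z (the intrinsics and any distortion apply to the point x, -y, -z); pixel columns grow to the right and rows downward; lengths in m; the calibration is good to about 2 mm. A picture is of the moment at which its call begins. There is no depth.
- hand_in(): hands the job in; it is judged then, once.
The state is a dict: "time_s": time; "joint_positions": joint angles; "qvel": joint speeds; "tau": joint torques, N m; "position": TCP position; "tcp_rot": TCP orientation; "force": force on the tool from outside, world axes, zero at the start; "moment": the same for the moment, N m; "opening": opening from 0.0 (shut) to 1.0 (fully open); "grasp_force": force on a finger pad.
Only numpy, scipy, OpenCV 4.12 (cv2) and the standard library are available. Lean on these libraries where they do the work, as an engineer would, in place of code of your own. Each camera call takes 0.05 s, during which the arm holds its last target. There are 200 camera calls.

## Task

Reload the slide incubation plate beside the microscope: take its dark cover off and set it down upright on the blue mat, then feel into the three bays with the fingertips in turn, starting with the bay at the plate's +y end (the robot's left), and put every leftover dark brown slide you find into the yellow discard tray. Seat every fresh green-lidded slide flat and fully home in a bay of its own, and finally put the cover back fully home on the plate; leave the other things on the bench alone.

Things in the scene. Friction and masses are not known exactly. Their poses are not given: they have to be found in the camera images.
- plate: fixed incubation plate: grey slab 146 (x) by 206 (y) by 22 mm high, on it an aluminium deck 120 by 180 mm, top at z = 30, leaving a 13 mm ledge at z = 22 all round for the cover's rim; white control strip 36 mm wide, 18 high along its +x side. Three open bays are sunk 6 mm into the deck, side by side along y. Origin: centre of the slab's underside, z up
- bay1: dark glass floor of the first (plate's +y end, robot's left) bay, a pocket 79 mm long (x) by 29 mm wide (y) and 6 mm deep, its floor 24 mm above the bench; origin: centre of the floor's top face, axes as the plate's. bay1, bay2, bay3 lie at y = +56, 0, -56 mm of the plate. An empty bay stops the fingertips at the floor, one with a leftover slide 15 mm higher
- bay2: dark glass floor of the middle bay, a pocket 79 mm long (x) by 29 mm wide (y) and 6 mm deep, its floor 24 mm above the bench; origin: centre of the floor's top face, axes as the plate's. bay1, bay2, bay3 lie at y = +56, 0, -56 mm of the plate. An empty bay stops the fingertips at the floor, one with a leftover slide 15 mm higher
- bay3: dark glass floor of the last (plate's -y end) bay, a pocket 79 mm long (x) by 29 mm wide (y) and 6 mm deep, its floor 24 mm above the bench; origin: centre of the floor's top face, axes as the plate's. bay1, bay2, bay3 lie at y = +56, 0, -56 mm of the plate. An empty bay stops the fingertips at the floor, one with a leftover slide 15 mm higher
- cover: opaque black cover, a box open below, 134 (x) by 194 (y) mm outside, 126 by 186 inside (3 mm play round the deck), top face at z = 28; steel bar handle on top, 14 mm wide (x), 100 long (y), z = 38 to 52, on posts at y = +-40. 0.4 kg. Origin: centre of its lower rim, z up. It starts on the plate, rim on the ledge (origin 22 mm above the plate's); either way round fits
- new1: fresh chamber slide. 75.5 mm long (x), 25.5 wide (y), 15 high: a 3 mm base, and on it from x = -36 to +24, full width, a block of wells with a green lid; bare base and white tab at +x. 35 g. Origin: centre of the underside, z up. Either way round fits a bay. Lies on the grey tray at the start. Two or three of the three are present, None if absent
- new2: fresh chamber slide. 75.5 mm long (x), 25.5 wide (y), 15 high: a 3 mm base, and on it from x = -36 to +24, full width, a block of wells with a green lid; bare base and white tab at +x. 35 g. Origin: centre of the underside, z up. Either way round fits a bay. Lies on the grey tray at the start. Two or three of the three are present, None if absent
- new3: fresh chamber slide. 75.5 mm long (x), 25.5 wide (y), 15 high: a 3 mm base, and on it from x = -36 to +24, full width, a block of wells with a green lid; bare base and white tab at +x. 35 g. Origin: centre of the underside, z up. Either way round fits a bay. Lies on the grey tray at the start. Two or three of the three are present, None if absent
- old1: used chamber slide, all dark brown, hard to see in a dark bay. 75.5 mm long (x), 25.5 wide (y), 15 high: a 3 mm base, and on it from x = -36 to +24, full width, a block of wells with a brown lid; bare base and dull tab at +x. 35 g. Origin: centre of the underside, z up. Either way round fits a bay. Starts in bay1 under the cover, or absent (None); one or two of the three are present
- old2: used chamber slide, all dark brown, hard to see in a dark bay. 75.5 mm long (x), 25.5 wide (y), 15 high: a 3 mm base, and on it from x = -36 to +24, full width, a block of wells with a brown lid; bare base and dull tab at +x. 35 g. Origin: centre of the underside, z up. Either way round fits a bay. Starts in bay2 under the cover, or absent (None); one or two of the three are present
- old3: used chamber slide, all dark brown, hard to see in a dark bay. 75.5 mm long (x), 25.5 wide (y), 15 high: a 3 mm base, and on it from x = -36 to +24, full width, a block of wells with a brown lid; bare base and dull tab at +x. 35 g. Origin: centre of the underside, z up. Either way round fits a bay. Starts in bay3 under the cover, or absent (None); one or two of the three are present
- mat: blue mat fixed to the bench, 160 (x) by 220 (y) by 2 mm thick: place for the cover while the plate is open; origin: centre of its underside
- rack: flat grey tray fixed to the bench, 130 (x) by 200 (y) by 3 mm thick, no rim: the fresh slides start on it, about 60 mm apart along its y; origin: centre of its underside
- bin: yellow discard tray fixed to the bench, open box 130 (x) by 200 (y) by 30 mm high outside, walls 4 mm, inner floor 4 mm above the bench; origin: centre of its underside
- dishes: bystander: two stacked clear dishes, 92 mm across, 30 mm high; origin: centre of the underside (as for all the bystanders)
- insert: bystander: black stage insert frame, 110 by 160 by 8 mm
- spray: bystander: white spray bottle with yellow head, 74 mm across, 210 mm high
- objective: bystander: microscope objective standing upright, 41 mm across, 68 mm high
- booklet: bystander: lens tissue booklet, 100 by 75 by 10 mm, between the robot and the plate
- marker: bystander: white and blue marker pen, 115 mm long, 15 mm thick, lying
There are look-alikes about, which are no part of the job. Leave any pink or purple look-alike of the new3 alone.

How it is judged (in metres and radians):
On the way, in this order (a step that is already met when the one before it is completed fails the run):
1. the cover stands upright on the blue mat, let go (x of cover in the frame of mat between -0.05 and 0.05 m and y of cover in the frame of mat between -0.05 and 0.05 m and z of cover in the frame of mat below 0.006 m and angle between cover's own z axis and vertical below 0.05 rad and linear speed of cover below 0.02 m/s and contact force between the fingers and cover below 0.1 N), for 0.2 s.
2. the fingertips feel into bay1: they touch its floor or the leftover slide in it ((contact force between the fingers and bay1 above 0.5 N or contact force between the fingers and old1 above 0.5 N)), for 0.05 s.
3. the fingertips feel into bay2: they touch its floor or the leftover slide in it ((contact force between the fingers and bay2 above 0.5 N or contact force between the fingers and old2 above 0.5 N)), for 0.05 s.
4. the fingertips feel into bay3: they touch its floor or the leftover slide in it ((contact force between the fingers and bay3 above 0.5 N or contact force between the fingers and old3 above 0.5 N)), for 0.05 s.
At the end, for the whole second after the job is handed in: each fresh slide in its own bay (4 mm of centre, 2 mm of floor, tilt 0.05, yaw 0.1 rad); each leftover inside the discard tray, below 30 mm; cover home on the plate (5.5 mm of centre, rim 2.5 mm of ledge, tilt 0.03, yaw 0.08 rad); all at rest (((horizontal distance between new1 and bay1 below 0.004 m and z of new1 in the frame of bay1 below 0.002 m and angle between new1's own z axis and vertical below 0.05 rad and angle between the x axis of new1 and the x axis of bay1, either way round below 0.1 rad) or (horizontal distance between new1 and bay2 below 0.004 m and z of new1 in the frame of bay2 below 0.002 m and angle between new1's own z axis and vertical below 0.05 rad and angle between the x axis of new1 and the x axis of bay2, either way round below 0.1 rad) or (horizontal distance between new1 and bay3 below 0.004 m and z of new1 in the frame of bay3 below 0.002 m and angle between new1's own z axis and vertical below 0.05 rad and angle between the x axis of new1 and the x axis of bay3, either way round below 0.1 rad)) and ((horizontal distance between new2 and bay1 below 0.004 m and z of new2 in the frame of bay1 below 0.002 m and angle between new2's own z axis and vertical below 0.05 rad and angle between the x axis of new2 and the x axis of bay1, either way round below 0.1 rad) or (horizontal distance between new2 and bay2 below 0.004 m and z of new2 in the frame of bay2 below 0.002 m and angle between new2's own z axis and vertical below 0.05 rad and angle between the x axis of new2 and the x axis of bay2, either way round below 0.1 rad) or (horizontal distance between new2 and bay3 below 0.004 m and z of new2 in the frame of bay3 below 0.002 m and angle between new2's own z axis and vertical below 0.05 rad and angle between the x axis of new2 and the x axis of bay3, either way round below 0.1 rad)) and ((horizontal distance between new3 and bay1 below 0.004 m and z of new3 in the frame of bay1 below 0.002 m and angle between new3's own z axis and vertical below 0.05 rad and angle between the x axis of new3 and the x axis of bay1, either way round below 0.1 rad) or (horizontal distance between new3 and bay2 below 0.004 m and z of new3 in the frame of bay2 below 0.002 m and angle between new3's own z axis and vertical below 0.05 rad and angle between the x axis of new3 and the x axis of bay2, either way round below 0.1 rad) or (horizontal distance between new3 and bay3 below 0.004 m and z of new3 in the frame of bay3 below 0.002 m and angle between new3's own z axis and vertical below 0.05 rad and angle between the x axis of new3 and the x axis of bay3, either way round below 0.1 rad)) and x of old1 in the frame of bin between -0.062 and 0.062 m and y of old1 in the frame of bin between -0.097 and 0.097 m and z of each of old1, old2, old3 in the frame of bin below 0.03 m and x of old2 in the frame of bin between -0.062 and 0.062 m and y of old2 in the frame of bin between -0.097 and 0.097 m and x of old3 in the frame of bin between -0.062 and 0.062 m and y of old3 in the frame of bin between -0.097 and 0.097 m and horizontal distance between cover and plate below 0.0055 m and z of cover in the frame of plate below 0.0245 m and angle between cover's own z axis and vertical below 0.03 rad and angle between the x axis of cover and the x axis of plate, either way round below 0.08 rad and linear speed of each of new1, new2, new3, old1, old2, old3, cover below 0.02 m/s); the robot touches nothing.
It fails at once if a bystander is moved by more than 30 mm (distance of any of dishes, insert, spray, objective, booklet, marker from where it was at the start of the episode above 0.03 m).
Of new1, new2, new3 only 2 to 3 are there at a start; the rules pass over those that are not, and their reading is None.
Of old1, old2, old3 only 1 to 2 are there at a start; the rules pass over those that are not, and their reading is None.
At some moment in a run one of new1, new2, new3 may be knocked a few centimetres aside while the robot is not near it.
Once in a run the grip may slacken for a moment while it holds something.
It also fails if it takes over 210 s, if anything falls off the work surface, if the arm or the gripper's body presses on something with over 40 N, if the wrist force passes 120 N, or if a joint passes its speed limit or range.

## Working session

There is one attempt and no reset: what is moved stays moved. The work goes in short steps, Python scripts to look and compute and a tool call to move; the robot and the scene stay as the last step left them, time stands still between calls to the robot, and variables do not carry over. Pictures are saved under pics/ and viewed, at most 14 in all, crops included, and the job is handed in when it is done.

Besides the shell and the picture viewer there is one more tool, called after "Request:" in YAML: its name, and indented under it one key for each argument. jog_arm: Moves the arm, as the interface text tells. Its arguments: {"type":"object","properties":{"delta_pos":{"type":"array"},"turn":{"type":"array"},"grip":{"type":"array"}},"required":["delta_pos","turn","grip"]}

```bash
ls; mkdir -p pics; cat > h.py <<'E'
from rig import *
import numpy as np, cv2
def cap(n,f=None):
    c=capture(n)
    if f: cv2.imwrite('pics/'+f,c['color'])
    return c
def K(c):
    h,w=c['color'].shape[:2]; f=h/2/np.tan(np.radians(c['fovy'])/2)
    return np.array([[f,0,c['cx']],[0,f,c['cy']],[0,0,1.]]),np.array([c['k1'],0,0,0,0.])
def ray(c,uv,z):
    k,d=K(c); p=cv2.undistortPointsIter(np.array(uv,float).reshape(-1,1,2),k,d,None,None,(3,50,1e-9)).reshape(-1,2)
    M=np.array(c['camera_from_world']); R,t=M[:3,:3],M[:3,3]
    o=-R.T@t; D=np.c_[p[:,0],-p[:,1],-np.ones(len(p))]@R
    return o+D*((z-o[2])/D[:,2])[:,None]
def proj(c,P):
    k,d=K(c); M=np.array(c['camera_from_world']); q=np.atleast_2d(P)@M[:3,:3].T+M[:3,3]; q=q*[1,-1,-1]
    return cv2.projectPoints(q.reshape(-1,1,3),np.zeros(3),np.zeros(3),k,d)[0].reshape(-1,2)
E
python3 - <<'E'
from h import *
for n in('top','scene','wrist'):
    c=cap(n,n+'0.png'); print(n,c['fovy'],c['cx'],c['cy'],c['k1'],np.round(c['camera_from_world'],3).tolist())
s=read_state();print(s)
E
```

```text
pics
top 43.69027436267524 274.387025693492 218.02141572364937 0.000425639294626297 [[-0.028, -1.0, -0.001, 0.084], [0.997, -0.027, 0.07, -0.521], [-0.07, 0.001, 0.998, -1.229], [0.0, 0.0, 0.0, 1.0]]
scene 52.541401782562104 276.01783733451896 209.04587501151553 -0.07270895471747858 [[0.061, 0.998, 0.005, -0.074], [-0.783, 0.045, 0.62, 0.381], [0.619, -0.042, 0.785, -1.56], [0.0, 0.0, 0.0, 1.0]]
wrist 69.98076211907944 277.3548417294817 207.86188173021165 -0.02193402684132836 [[0.366, -0.931, -0.002, -0.624], [0.889, 0.35, -0.296, 0.035], [0.276, 0.107, 0.955, -0.393], [0.0, 0.0, 0.0, 1.0]]
{'time_s': 0.15, 'joint_positions': array([-7.86949651e+01,  3.02663909e+01,  8.21396570e+01, -5.91637675e-04,
        6.76894546e+01, -1.02253744e+01]), 'qvel': array([-0.09762495, -0.17279543, -0.22254012,  0.0379209 ,  0.06130387,
       -0.04503365]), 'tau': array([ 4.81241568e-04, -4.40432346e+01, -1.76842135e+01,  6.33676630e-02,
        5.52492694e-02, -9.09605797e-05]), 'position': array([ 0.22930392, -0.58081115,  0.22179934]), 'tcp_rot': array([[ 9.30221526e-01,  3.66998365e-01, -3.36120624e-04],
       [ 3.66998407e-01, -9.30220137e-01,  1.63261860e-03],
       [ 2.86502183e-04, -1.64205269e-03, -9.99998611e-01]]), 'force': array([ 0.88136741,  0.58114461, -0.51459566]), 'moment': array([ 0.01454722, -0.02419163, -0.00907798]), 'grasp_force': 0.0, 'opening': 0.9988180553020217}
```

View pics/top0.png

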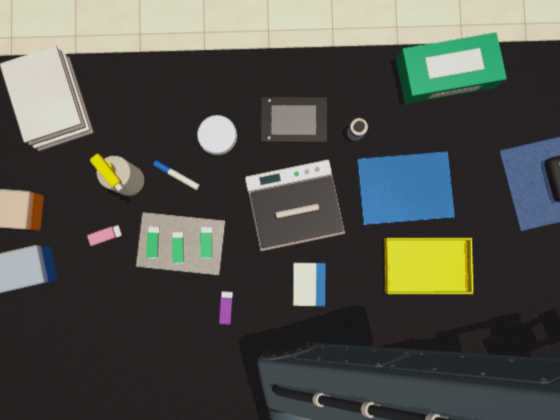

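View pics/scene0.png

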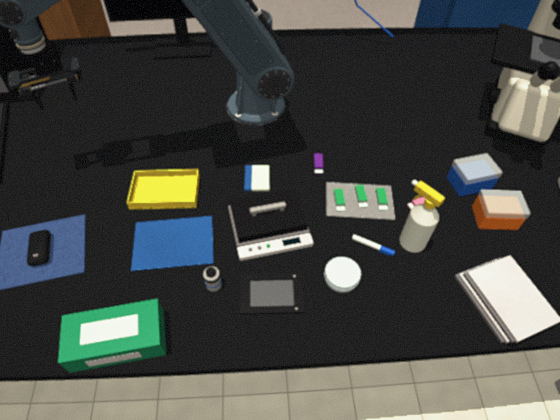

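The top view shows the plate at about (297,206) with the handle at (297,211). The mat is at (406,188), the bin at (428,266), and the rack at (181,244) holds three green slides at x≈152, 177 and 206. The pink and purple slides are look-alikes.

```bash
cat >> h.py <<'E'
def box(c,mask,z,roi,amin=30):
    m=np.zeros(mask.shape,np.uint8); x0,y0,x1,y1=roi; m[y0:y1,x0:x1]=mask[y0:y1,x0:x1].astype(np.uint8)*255
    out=[]
    for k in cv2.findContours(m,cv2.RETR_EXTERNAL,cv2.CHAIN_APPROX_NONE)[0]:
        if cv2.contourArea(k)<amin: continue
        P=ray(c,k.reshape(-1,2),z)[:,:2]*1000
        (x,y),(a,b),t=cv2.minAreaRect(P.astype(np.float32))
        if a<b: a,b,t=b,a,t+90
        out.append((round(x,1),round(y,1),round(a,1),round(b,1),round((t+90)%180-90,1)))
    return out   # centre mm, long, short, angle of long axis from world x
def hsv(c): return [x.astype(int) for x in cv2.split(cv2.cvtColor(c['color'],cv2.COLOR_BGR2HSV))]
E
python3 - <<'E'
from h import *
c=cap('top'); H,S,V=hsv(c)
print('mat',box(c,(H>95)&(H<120)&(S>120)&(V>90),.002,(350,140,470,235),500))
print('bin',box(c,(H>22)&(H<35)&(S>120)&(V>60),.03,(370,225,490,305),500))
print('green',box(c,(H>50)&(H<85)&(S>110)&(V>70),.015,(130,205,230,280)))
print('rack',box(c,(V>60),.003,(130,205,230,280),1000))
print('handle',box(c,(V>110),.074,(260,195,335,230)))
print('strip',box(c,(V>140),.018,(235,150,340,195)))
E
python3 -c "
import cv2
a=cv2.imread('pics/top0.png')[140:270,230:360];cv2.imwrite('pics/c1.png',cv2.resize(a,(780,600)[:1]*2 if 0 else (600,600),interpolation=2))"
```

```text
mat [(589.8, -250.0, 222.0, 162.2, -86.9)]
bin [(401.2, -288.8, 208.7, 133.1, 88.4)]
green [(453.8, 302.6, 56.9, 23.8, -0.8), (464.9, 234.7, 54.9, 21.4, -1.1), (468.4, 362.8, 55.3, 24.6, -3.3)]
rack [(470.2, 296.9, 204.3, 135.1, 82.5)]
handle [(535.2, 17.0, 99.3, 15.5, -79.9)]
strip [(624.6, 33.5, 205.1, 41.3, -78.8)]
```

View pics/c1.png

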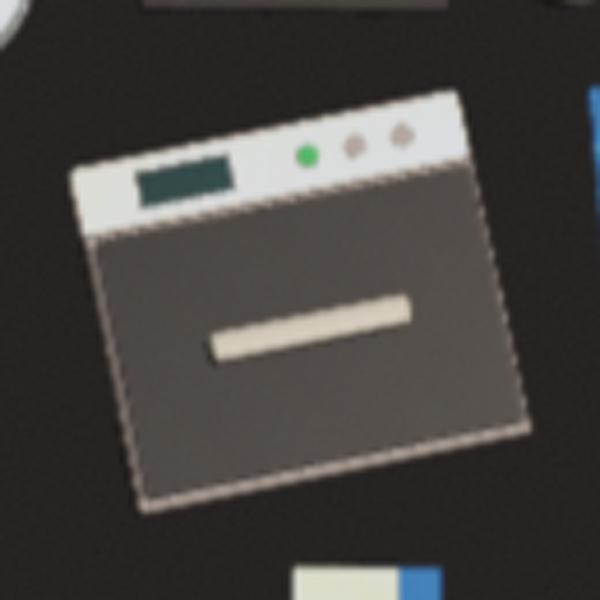

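The crop confirms the cover sits square on the plate. The handle spans about (212,347) to (411,308) in the crop, so plate yaw is about 10.5° and the centre about (535, 17) mm. I'll move over the handle.

Request:
jog_arm:
  delta_pos:
    - [30.6,59.8,0]
    - [30.6,59.8,0]
    - [30.6,59.8,0]
    - [30.6,59.8,0]
    - [30.6,59.8,0]
    - [30.6,59.8,0]
    - [30.6,59.8,0]
    - [30.6,59.8,0]
    - [30.6,59.8,0]
    - [30.6,59.8,-6]
    - [30.6,59.8,-6]
    - [30.6,59.8,-6]
  turn: [79,79,79,79,79,79,79,79,79,79,79,79]
  grip: [0,0,0,0,0,0,0,0,0,0,0,0]

```text
time_s: 1.7
position: [0.5347, 0.0201, 0.1601]
tcp_rot: [[-0.188, 0.982, -0.005], [0.982, 0.188, 0.001], [0.002, -0.004, -1.0]]
force: [-1.1, 0.1, -0.0]
opening: 1.005
grasp_force: 0.0
```

```bash
python3 - <<'E'
from h import *
s=read_state(); print(s['time_s'],s['position'],s['tcp_rot'][:,1],s['force'])
c=cap('wrist','w1.png')
E
```

```text
1.7 [0.53472248 0.020109   0.16013733] [ 0.98210093  0.18830886 -0.00418789] [-1.06793111  0.12505514 -0.03030711]
```

View pics/w1.png

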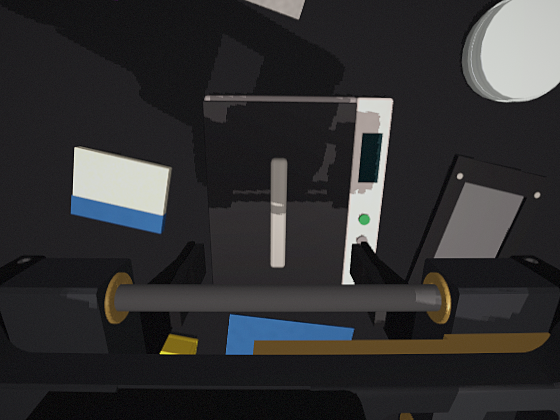

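The wrist view shows the handle upright at (278,158)–(278,267), with the fingers straddling it.

```bash
python3 - <<'E'
from h import *
c=cap('wrist'); H,S,V=hsv(c)
print('handle',box(c,V>95,.074,(245,140,315,282)))
print('strip',box(c,(V>150)&(S<60),.018,(340,90,400,240)))
s=read_state(); print(s['position'])
E
```

```text
handle [(536.0, 17.9, 98.7, 13.1, -79.7)]
strip [(621.6, 61.0, 149.5, 34.6, -79.8)]
[0.53507271 0.0169447  0.16214729]
```

Request:
jog_arm:
  delta_pos:
    - [0.1,0.1,-5]
    - [0.1,0.1,-10]
    - [0.1,0.1,-10.7]
    - [0.1,0.1,-10.7]
    - [0.1,0.1,-10.7]
    - [0.1,0.1,-10.7]
    - [0.1,0.1,-10.7]
    - [0.1,0.1,-10.7]
    - [0.1,0.1,-10.7]
    - [0.1,0.1,-9.7]
    - [0.1,0.1,-7.7]
    - [0.1,0.1,-4.7]
  turn: [0,0,0,0,0,0,0,0,0,0,0,0]
  grip: [0,0,0,1,1,1,1,1,1,1,1,1]

```text
time_s: 3.3
position: [0.5358, 0.0178, 0.116]
tcp_rot: [[-0.183, 0.983, -0.002], [0.983, 0.183, 0.0], [0.001, -0.002, -1.0]]
force: [0.2, -0.3, -0.3]
opening: 0.063
grasp_force: 0.0
```

```bash
python3 - <<'E'
from h import *
c=cap('wrist','w2.png');s=read_state(); print(s['time_s'],s['position'],s['opening'],s['grasp_force'],s['force'])
E
```

```text
3.35 [0.53847667 0.01745378 0.11989357] 0.040430621041333284 0.0 [0.24002452 0.43927042 0.96579404]
```

View pics/w2.png

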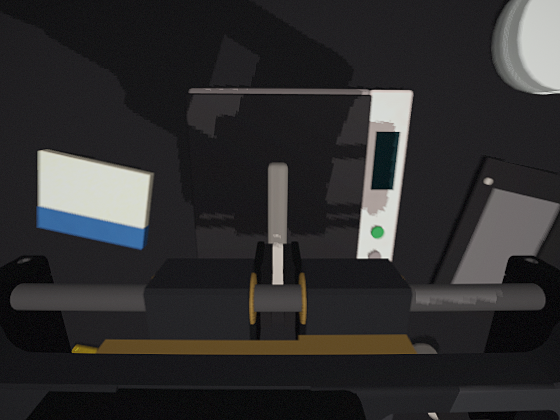

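The handle is unmoved, but the fingers hadn't finished closing before the lift. I'll reopen and allow more time.

Request:
jog_arm:
  delta_pos:
    - [0,0,0]
    - [0,0,0]
    - [0,0,0]
    - [0,0,0]
    - [0,0,-4]
    - [0,0,-6.1]
    - [0,0,-6.1]
    - [0,0,-6.1]
    - [0,0,-6.1]
    - [0,0,-6.1]
    - [0,0,-6.1]
    - [0,0,-6.1]
  turn: [0,0,0,0,0,0,0,0,0,0,0,0]
  grip: [0.4,0.4,0.4,0.4,0.4,0.4,1,1,1,1,1,1]

```text
time_s: 4.85
position: [0.5361, 0.0176, 0.0552]
tcp_rot: [[-0.183, 0.983, -0.0], [0.983, 0.183, -0.0], [-0.0, -0.0, -1.0]]
force: [-3.4, -1.3, 4.7]
opening: 0.156
grasp_force: 30.0
```

Request:
jog_arm:
  delta_pos:
    - [0,0,2]
    - [0,0,5]
    - [0,0,8]
    - [1,-5,9]
    - [2,-10,9]
    - [3,-15,9]
    - [4,-20,9]
    - [5,-25,9]
    - [5.4,-26.8,9]
    - [5.4,-26.8,9]
    - [5.4,-26.8,5]
    - [5.4,-26.8,2]
  turn: [0,0,0,-1,-3,-5,-7,-7,-7,-7,-7,-7]
  grip: [1,1,1,1,1,1,1,1,1,1,1,1]

```text
time_s: 6.35
position: [0.589, -0.2473, 0.0731]
tcp_rot: [[-0.063, 0.998, -0.003], [0.998, 0.063, 0.003], [0.003, -0.003, -1.0]]
force: [-0.1, 0.1, -4.3]
opening: 0.158
grasp_force: 30.0
```

Request:
jog_arm:
  delta_pos:
    - [0,0,-1.5]
    - [0,0,-3]
    - [0,0,-3.7]
    - [0,0,-4]
    - [0,0,-4]
    - [0,0,-4]
    - [0,0,-4]
    - [0,0,-4]
    - [0,0,-4]
    - [0,0,0]
    - [0,0,5]
    - [0,0,8]
  turn: [0,0,0,0,0,0,0,0,0,0,0,0]
  grip: [1,1,1,1,1,0.3,0.3,0.3,0.3,0.3,0.3,0.3]

```text
time_s: 7.85
position: [0.5913, -0.251, 0.1572]
tcp_rot: [[-0.062, 0.998, 0.003], [0.998, 0.062, -0.002], [-0.002, 0.003, -1.0]]
force: [-0.5, -0.2, -0.2]
opening: 0.693
grasp_force: 0.0
```

```bash
python3 - <<'E'
from h import *
c=cap('top','t2.png'); H,S,V=hsv(c)
print('handle',box(c,(V>110)&(S<80),.054,(380,165,430,215)))
cv2.imwrite('pics/t2c.png',cv2.resize(c['color'][130:290,230:480],(800,512),interpolation=2))
E
```

```text
handle [(590.5, -235.3, 68.1, 14.6, -88.7)]
```

View pics/t2c.png

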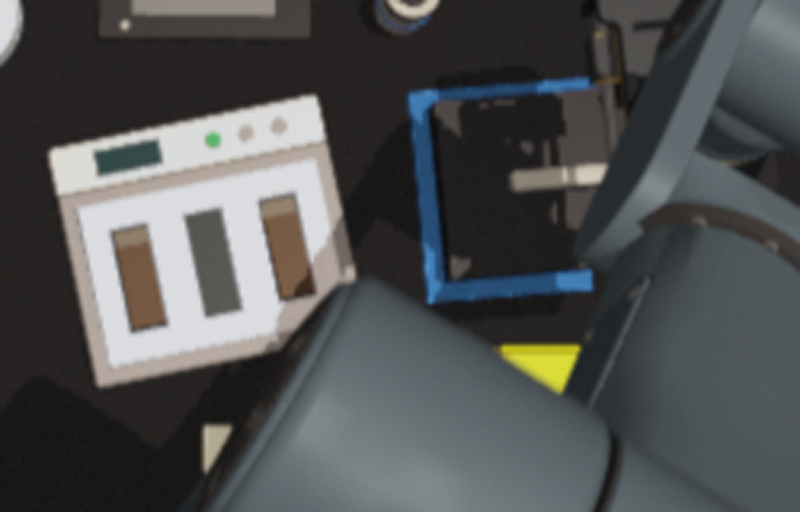

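The cover is upright on the mat. Bays 1 and 3 hold brown slides with their tabs toward +x, and bay 2 is empty. Next I'll feel into the bays with closed fingertips.

Request:
jog_arm:
  delta_pos:
    - [-1.3,6.2,0]
    - [-2.6,12.4,0]
    - [-3.9,18.6,0]
    - [-5.2,24.8,0]
    - [-6.5,31,0]
    - [-6.5,32.2,0]
    - [-6.5,32.2,-5]
    - [-6.5,32.2,-10]
    - [-6.5,32.2,-11.2]
    - [-6.5,32.2,-11.5]
    - [-6.5,32.2,-11.65]
    - [-6.5,32.2,-11.75]
  turn: [1,2,4,5,7,7,7,7,7,7,7,7]
  grip: [1,1,1,1,1,1,1,1,1,1,1,1]

```text
time_s: 9.4
position: [0.5257, 0.0711, 0.0393]
tcp_rot: [[-0.183, 0.983, 0.001], [0.983, 0.183, -0.001], [-0.001, 0.001, -1.0]]
force: [-4.4, -0.9, 16.0]
opening: 0.005
grasp_force: 7.7
```

```bash
python3 - <<'E'
from h import *
c=cap('wrist','w3.png');s=read_state(); print(s['time_s'],s['position'],s['opening'],s['force'])
E
```

```text
9.45 [0.5256718  0.07111805 0.03938635] 0.007413312178917628 [-4.2919218  -0.8352446   8.92630337]
```

View pics/w3.png

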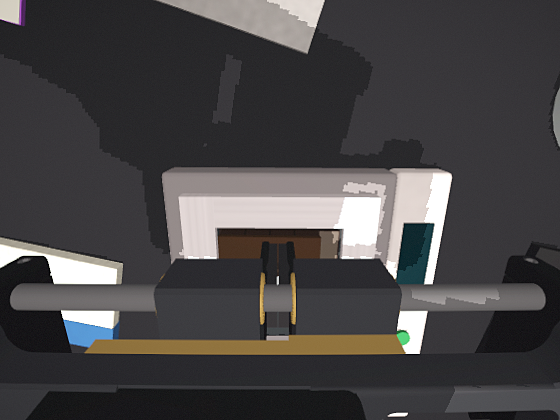

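Contact at z = 39 mm means a leftover in bay 1. Next is bay 2.

Request:
jog_arm:
  delta_pos:
    - [0,0,2]
    - [1,-5.5,2]
    - [1,-5.5,2]
    - [1,-5.5,0]
    - [1,-5.5,-0.8]
    - [1,-5.5,-1.2]
    - [1,-5.5,-1.35]
    - [1,-5.5,-1.5]
    - [1,-5.5,-1.5]
  turn: [0,0,0,0,0,0,0,0,0]
  grip: [1,1,1,1,1,1,1,1,1]

```text
time_s: 10.58
position: [0.5354, 0.017, 0.0244]
tcp_rot: [[-0.184, 0.983, 0.001], [0.983, 0.184, -0.0], [-0.0, 0.001, -1.0]]
force: [-3.1, -1.0, 15.1]
opening: 0.009
grasp_force: 7.5
```

Bay 2 is empty (contact at 24 mm). Next is bay 3.

Request:
jog_arm:
  delta_pos:
    - [0,0,3.5]
    - [1,-5.5,3.5]
    - [1,-5.5,3.5]
    - [1,-5.5,2.3]
    - [1,-5.5,1.8]
    - [1,-5.5,1.6]
    - [1,-5.5,1.5]
    - [1,-5.5,1.5]
  turn: [0,0,0,0,0,0,0,0]
  grip: [1,1,1,1,1,1,1,1]

```text
time_s: 11.58
position: [0.544, -0.0371, 0.0393]
tcp_rot: [[-0.185, 0.983, -0.002], [0.983, 0.185, 0.0], [0.0, -0.002, -1.0]]
force: [-6.3, 0.9, 24.3]
opening: 0.006
grasp_force: 12.0
```

Bay 3 also holds a leftover. I'll turn and grasp it across its width.

Request:
jog_arm:
  delta_pos:
    - [0,0,4]
    - [-0.4,0,6]
    - [-0.4,0,6]
    - [-0.4,0,6]
    - [-0.4,0,6]
    - [-0.4,0,6]
    - [-0.4,0,6]
    - [-0.4,0,6]
    - [-0.4,0,6]
    - [-0.4,0,6]
    - [-0.4,0,3]
    - [-0.4,0,2]
  turn: [0,-10,-20,-30,-40,-50,-60,-70,-80,-90,-90,-90]
  grip: [0.45,0.45,0.45,0.45,0.45,0.45,0.45,0.45,0.45,0.45,0.45,0.45]

```text
time_s: 13.08
position: [0.5395, -0.0369, 0.0551]
tcp_rot: [[0.983, 0.184, -0.005], [0.184, -0.983, 0.001], [-0.004, -0.002, -1.0]]
force: [0.3, 0.5, 0.3]
opening: 0.547
grasp_force: 0.0
```

```bash
python3 - <<'E'
from h import *
c=cap('wrist','w4.png');s=read_state(); print(s['time_s'],s['position'],s['opening'],s['force'],s['tcp_rot'][:2,1])
c=cap('top','t4.png')
E
```

```text
13.125 [ 0.53933375 -0.03701274  0.05451148] 0.5478374730315608 [ 0.37621875  0.59145735 -1.11980962] [ 0.1839474  -0.98293283]
```

View pics/w4.png

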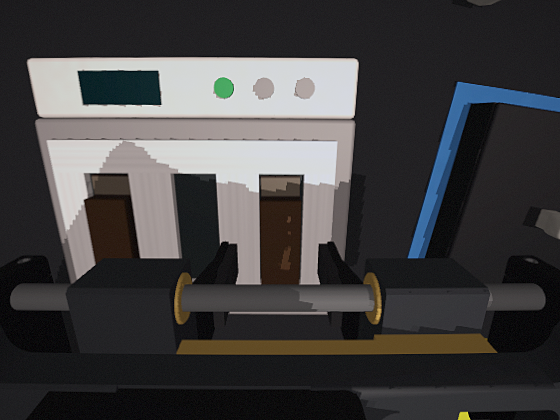

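The fingers straddle the bay 3 slide (281,230), so I'll grip and lift.

Request:
jog_arm:
  delta_pos:
    - [0,0,-2]
    - [0,0,-2.5]
    - [0,0,-2.5]
    - [0,0,-2.5]
    - [0,0,-2.5]
    - [0,0,-2.5]
    - [0,0,-2.5]
    - [0,0,-2.5]
    - [0,0,-0.5]
    - [0,0,3]
    - [0,0,6]
    - [0,0,8]
  turn: [0,0,0,0,0,0,0,0,0,0,0,0]
  grip: [0.45,0.45,0.45,1,1,1,1,1,1,1,1,1]

```text
time_s: 14.68
position: [0.5417, -0.0384, 0.1382]
tcp_rot: [[0.983, 0.183, 0.001], [0.183, -0.983, -0.0], [0.001, 0.001, -1.0]]
force: [0.3, -0.3, 0.1]
opening: 0.287
grasp_force: 30.0
```

Request:
jog_arm:
  delta_pos:
    - [-2.5,-5,0]
    - [-5,-10,0]
    - [-7.5,-15.5,0]
    - [-10,-21,0]
    - [-12,-26,0]
    - [-14,-29.2,0]
    - [-14,-29.2,0]
    - [-14,-29.2,-5]
    - [-14,-29.2,-10]
    - [-14,-29.2,-11.8]
    - [-14,-29.2,-12.1]
    - [-14,-29.2,-12.1]
  turn: [-3,-6,-9,-12,-12,-12,-12,-12,-12,-12,-12,-12]
  grip: [1,1,1,1,1,1,1,1,1,1,1,1]

```text
time_s: 16.18
position: [0.4019, -0.3299, 0.0164]
tcp_rot: [[1.0, -0.025, 0.0], [-0.025, -1.0, -0.0], [0.0, 0.0, -1.0]]
force: [1.0, 0.5, -0.6]
opening: 0.286
grasp_force: 30.0
```

Request:
jog_arm:
  delta_pos:
    - [0,0,0]
    - [0,0,0]
    - [0,0,0]
    - [0,0,0]
    - [0,0,4]
    - [0,0,10]
    - [2,6.3,11]
    - [4.2,12.6,11]
    - [6.3,18.9,11]
    - [8.4,25.2,11]
    - [10.5,31.5,11]
    - [12,36,11]
  turn: [0,0,0,0,0,0,3,6,9,12,12,12]
  grip: [0.45,0.45,0.45,0.45,0.45,0.45,0.45,0.45,0.45,0.45,0.45,0.45]

```text
time_s: 17.68
position: [0.5202, 0.0266, 0.1262]
tcp_rot: [[0.983, 0.183, 0.0], [0.183, -0.983, -0.0], [0.0, 0.0, -1.0]]
force: [1.1, -0.7, 0.1]
opening: 0.551
grasp_force: 0.0
```

Request:
jog_arm:
  delta_pos:
    - [0,4.2,0]
    - [0,4.2,-4]
    - [0,4.2,-8]
    - [0,4.2,-9.4]
    - [0,4.2,-9.4]
    - [0,4.2,-9.4]
    - [0,4.2,-9.4]
    - [0,4.2,-9.4]
    - [0,4.2,-9.4]
    - [0,4.2,-7]
    - [0,4.2,-3]
    - [0,4.2,1]
  turn: [0,0,0,0,0,0,0,0,0,0,0,0]
  grip: [0.45,0.45,0.45,0.45,1,1,1,1,1,1,1,1]

```text
time_s: 19.18
position: [0.5196, 0.0666, 0.1374]
tcp_rot: [[0.983, 0.183, -0.0], [0.183, -0.983, -0.0], [-0.0, 0.0, -1.0]]
force: [0.7, 0.2, -0.7]
opening: 0.286
grasp_force: 30.0
```

Request:
jog_arm:
  delta_pos:
    - [-2,-5.5,0]
    - [-4,-11,0]
    - [-6,-16.5,0]
    - [-8,-22,0]
    - [-10,-27,0]
    - [-11.9,-31.7,0]
    - [-11.9,-31.7,0]
    - [-11.9,-31.7,-5]
    - [-11.9,-31.7,-10]
    - [-11.9,-31.7,-11.8]
    - [-11.9,-31.7,-12.1]
    - [-11.9,-31.7,-12.1]
  turn: [-3,-6,-9,-12,-12,-12,-12,-12,-12,-12,-12,-12]
  grip: [1,1,1,1,1,1,1,1,1,1,1,1]

```text
time_s: 20.68
position: [0.4013, -0.2499, 0.0156]
tcp_rot: [[1.0, -0.025, 0.001], [-0.025, -1.0, -0.0], [0.001, 0.0, -1.0]]
force: [-0.5, 0.9, -0.1]
opening: 0.287
grasp_force: 30.0
```

Request:
jog_arm:
  delta_pos:
    - [0,0,0]
    - [0,0,0]
    - [0,0,0]
    - [0,0,0]
    - [0,0,5]
    - [0,0,10]
    - [1,6,13]
    - [2,12,15]
    - [3,18,17]
    - [3,24,19]
    - [3,30,20]
    - [3,36,20]
  turn: [0,0,0,0,0,0,0,0,0,0,0,0]
  grip: [0.45,0.45,0.45,0.45,0.45,0.45,0.45,0.45,0.45,0.45,0.45,0.45]

```text
time_s: 22.18
position: [0.4312, 0.107, 0.2161]
tcp_rot: [[1.0, -0.026, 0.003], [-0.026, -1.0, -0.0], [0.003, -0.0, -1.0]]
force: [1.2, -0.8, 0.3]
opening: 0.551
grasp_force: 0.0
```

Request:
jog_arm:
  delta_pos:
    - [0,6,0]
    - [0,12,0]
    - [0,12,0]
    - [0,12,0]
  turn: [0,0,0,0]
  grip: [0.45,0.45,0.45,0.45]

```text
time_s: 22.68
position: [0.4301, 0.2249, 0.2147]
tcp_rot: [[1.0, -0.025, -0.001], [-0.025, -1.0, -0.001], [-0.001, 0.001, -1.0]]
force: [-0.2, 0.8, 0.4]
opening: 0.55
grasp_force: 0.0
```

```bash
python3 - <<'E'
from h import *
t=cap('top','t5.png'); w=cap('wrist','w5.png'); H,S,V=hsv(w)
s=read_state(); print(s['time_s'],s['position'],s['tcp_rot'][:2,1])
print('wrist',box(w,(H>50)&(H<85)&(S>110)&(V>60),.015,(0,0,560,290),200))
H,S,V=hsv(t); print('top',box(t,(H>50)&(H<85)&(S>110)&(V>60),.015,(100,180,250,310)))
print('plate deck',box(t,(V>150)&(S<50),.03,(240,150,350,260),200))
cv2.imwrite('pics/s5.png',np.hstack([t['color'][150:320,100:480],]))
E
```

```text
22.775 [0.43059624 0.22382112 0.21477601] [-0.02734274 -0.99962596]
wrist [(443.1, 338.9, 61.6, 26.4, 1.5), (454.6, 303.5, 60.5, 26.0, 0.8), (464.9, 235.4, 59.8, 25.2, -1.5)]
top [(483.9, 232.0, 16.7, 16.7, -1.1)]
plate deck [(553.6, 21.1, 202.6, 178.5, -79.8)]
```

View pics/w5.png

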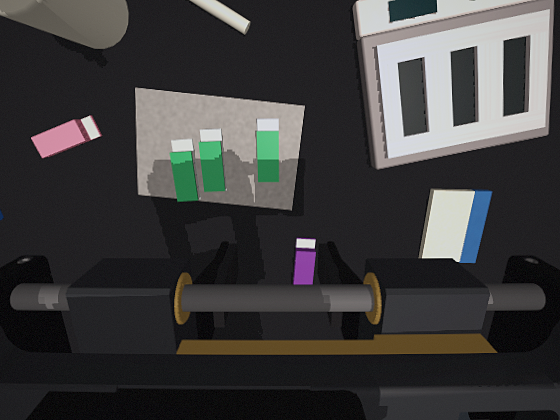

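View pics/s5.png

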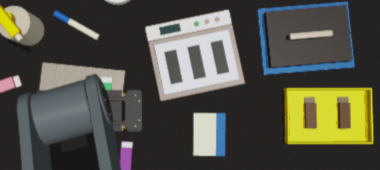

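The wrist view shows the +y slide at (183,172) knocked to within 10 mm of the middle one at (212,160); the third is at (267,150). The top view shows both leftovers in the bin. With the gap this narrow, I'll grip the slides lengthwise, with the closing line along x.

Request:
jog_arm:
  delta_pos:
    - [3.5,0.5,0]
    - [3.5,0.5,0]
    - [3.5,0.5,0]
    - [3.5,0.5,0]
    - [3.5,0.5,0]
    - [3.5,0.5,-2]
    - [3.5,0.5,-4]
    - [3.5,0.5,-7]
    - [3.5,0.5,-7]
    - [3.5,0.5,-7]
    - [3.5,0.5,-7]
  turn: [10,20,30,40,50,60,70,80,90.5,90.5,90.5]
  grip: [0.05,0.05,0.05,0.05,0.05,0.05,0.05,0.05,0.05,0.05,0.05]

```text
time_s: 24.15
position: [0.4664, 0.2292, 0.1453]
tcp_rot: [[0.021, 1.0, 0.001], [1.0, -0.021, 0.0], [0.0, 0.001, -1.0]]
force: [-0.6, -0.5, 0.5]
opening: 0.951
grasp_force: 0.0
```

```bash
python3 - <<'E'
from h import *
w=cap('wrist','w6.png'); H,S,V=hsv(w)
s=read_state(); print(s['time_s'],s['position'],s['tcp_rot'][:2,1],s['opening'])
M=np.array(w['camera_from_world']);print(-M[:3,:3].T@M[:3,3])
for v in (60,110,140):print('wrist',box(w,(H>50)&(H<85)&(S>110)&(V>v),.015,(0,0,560,290),200))
E
```

```text
24.2 [0.46634805 0.22944919 0.1454274 ] [ 0.99979105 -0.02041788] 0.9515156333360348
[0.46840291 0.31125239 0.30796315]
wrist [(464.7, 235.0, 60.2, 25.0, -1.3), (454.4, 303.0, 60.2, 25.0, 0.7), (443.1, 338.7, 60.9, 25.9, 1.8)]
wrist [(464.7, 235.0, 60.2, 25.0, -1.3), (454.4, 303.0, 60.2, 25.0, 0.7), (443.1, 338.6, 60.9, 25.8, 1.9)]
wrist [(464.7, 235.0, 60.2, 25.0, -1.3), (454.4, 303.0, 60.2, 25.0, 0.7), (443.3, 338.6, 60.6, 25.8, 1.9)]
```

View pics/w6.png

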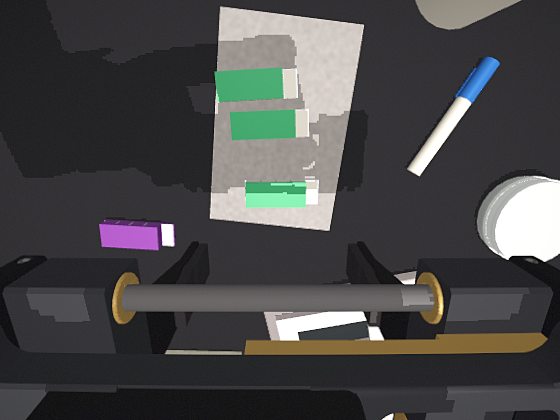

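The slides' lids are at (275,194), (264,125) and (249,84), and the measured positions agree with the earlier ones. I'll take the nearest slide first.

Request:
jog_arm:
  delta_pos:
    - [-0.15,0.65,-4]
    - [-0.15,0.65,-9]
    - [-0.15,0.65,-12.5]
    - [-0.15,0.65,-13.4]
    - [-0.15,0.65,-13.4]
    - [-0.15,0.65,-13.4]
    - [-0.15,0.65,-13.4]
    - [-0.15,0.65,-13.4]
    - [-0.15,0.65,-13.4]
    - [-0.15,0.65,-13.4]
    - [-0.15,0.65,-12]
    - [-0.15,0.65,-9]
  turn: [0,0,0,0,0,0,0,0,0,0,0,0]
  grip: [0.05,0.05,0.05,0.05,1,1,1,1,1,1,1,1]

```text
time_s: 25.7
position: [0.4633, 0.2363, 0.0552]
tcp_rot: [[0.017, 1.0, -0.003], [1.0, -0.017, -0.001], [-0.001, -0.003, -1.0]]
force: [-0.6, 0.3, -0.6]
opening: 0.683
grasp_force: 30.0
```

Request:
jog_arm:
  delta_pos:
    - [0,0,4]
    - [1.5,-5.5,7.5]
    - [3,-11,8]
    - [4.5,-16.5,8]
    - [6,-22,8]
    - [7.5,-27.5,8]
    - [7.5,-27.5,8]
    - [7.5,-27.5,8]
    - [7.5,-27.5,8]
  turn: [0,2,5,8,11.5,11.5,11.5,11.5,11.5]
  grip: [1,1,1,1,1,1,1,1,1]

```text
time_s: 26.82
position: [0.5383, -0.0368, 0.1351]
tcp_rot: [[-0.184, 0.983, -0.001], [0.983, 0.184, 0.001], [0.001, -0.001, -1.0]]
force: [-0.1, 1.5, -0.3]
opening: 0.683
grasp_force: 30.0
```

```bash
python3 - <<'E'
from h import *
w=cap('wrist','w7.png'); H,S,V=hsv(w)
s=read_state(); print(s['time_s'],s['position'],s['tcp_rot'][:2,1],s['opening'])
for r in ((0,0),):
  for v in (70,100): print('bays',box(w,(V<v),.030,(150,30,420,262),800))
cv2.imwrite('pics/w7b.png',w['color'])
E
```

```text
26.875 [ 0.53849655 -0.0367518   0.13505577] [0.98276901 0.18483632] 0.6777609894561049
bays [(536.6, 18.3, 77.6, 27.0, 10.5), (614.9, 77.0, 47.3, 19.1, -80.3), (526.9, 72.9, 77.8, 27.6, 9.9), (612.8, 17.5, 205.8, 88.8, -71.7), (443.9, -8.2, 204.0, 75.5, -79.9)]
bays [(546.6, -36.6, 78.2, 27.4, 10.6), (536.8, 17.9, 78.0, 27.9, 10.6), (614.8, 77.0, 47.6, 19.5, -79.6), (526.9, 72.7, 78.2, 27.9, 10.6), (537.3, 9.5, 267.3, 203.8, 10.6)]
```

View pics/w7.png

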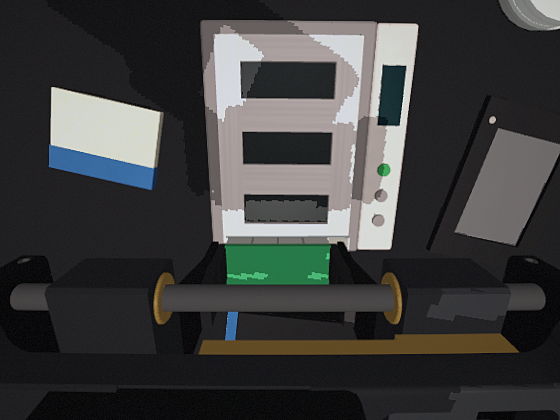

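```bash
python3 - <<'E'
from h import *
w=cap('wrist'); H,S,V=hsv(w); s=read_state(); p=s['position']; R=s['tcp_rot']
print(p,s['opening'])
ex,ey=R[:,0],R[:,1]   # ex ~ +y plate, ey ~ +x plate
g=(H>50)&(H<85)&(S>110)&(V>50); g[:230]=0;g[285:]=0
for u in (250,278,310): print(u,np.where(g[:,u])[0][[0,-1]], w['color'][232:250,u].tolist()[::2])
for dz in (.0065,-.0085):
  print(dz,proj(w,[p+ex*.01275+ey*a+[0,0,dz] for a in(-.03,0,.03)]).round(1).tolist())
# lid edge lateral offset at top plane
for u in (250,278,310):
  r=np.where(g[:,u])[0][0]; q=ray(w,[(u,r)],p[2]+.0065)[0]-p; print('edge along ex',q@ex)
E
```

```text
[ 0.53864821 -0.03681904  0.13504123] 0.6809364934137881
250 [244 284] [[219, 218, 216], [227, 222, 219], [157, 155, 151], [109, 113, 117], [112, 116, 120], [112, 115, 124], [55, 83, 43], [67, 115, 36], [72, 122, 39]]
278 [244 284] [[220, 218, 216], [227, 222, 219], [160, 157, 154], [86, 86, 85], [88, 87, 86], [90, 88, 90], [58, 84, 42], [67, 114, 34], [72, 122, 40]]
310 [244 284] [[222, 219, 216], [229, 225, 222], [137, 136, 132], [107, 111, 115], [110, 114, 119], [114, 117, 124], [56, 84, 44], [68, 116, 38], [71, 121, 39]]
0.0065 [[223.9, 243.2], [276.9, 243.2], [329.9, 243.1]]
-0.0085 [[228.0, 233.3], [276.9, 233.2], [325.8, 233.1]]
edge along ex 0.01226614810021459
edge along ex 0.012253025732515986
edge along ex 0.012227594832010026
```

The held slide is centred in the gripper to within 0.5 mm. The bays are at (331,80), (286,147) and (286,208) px, with yaw 10.6°. I'll lower into bay 3.

Request:
jog_arm:
  delta_pos:
    - [0.2,-0.1,-5]
    - [0.2,-0.1,-9]
    - [0.2,-0.1,-9.3]
    - [0.2,-0.1,-9.3]
    - [0.2,-0.1,-9.6]
    - [0.2,-0.1,-9.9]
    - [0.2,-0.1,-10.2]
    - [0.2,-0.1,-10.2]
  turn: [0,0,0,0,0,0,0,0]
  grip: [1,1,1,1,1,1,1,1]

```text
time_s: 27.92
position: [0.5423, -0.0389, 0.0359]
tcp_rot: [[-0.183, 0.983, 0.003], [0.983, 0.183, -0.0], [-0.001, 0.003, -1.0]]
force: [-1.2, 2.6, 14.0]
opening: 0.685
grasp_force: 30.0
```

Request:
jog_arm:
  delta_pos:
    - [0,0,0.2]
    - [-0.1,0.1,0.2]
    - [-0.1,0.1,0]
    - [-0.1,0.1,-0.1]
    - [-0.1,0.1,-0.1]
  turn: [0,0,0,0,0]
  grip: [1,1,1,1,1]

```text
time_s: 28.55
position: [0.5417, -0.0385, 0.0342]
tcp_rot: [[-0.183, 0.983, 0.004], [0.983, 0.183, -0.001], [-0.001, 0.003, -1.0]]
force: [-1.3, 1.6, 16.0]
opening: 0.685
grasp_force: 30.0
```

```bash
python3 - <<'E'
from h import *
w=cap('wrist','w8.png'); s=read_state(); print(s['position'],s['opening'],s['force'],s['tcp_rot'][:,1])
cv2.imwrite('pics/w8c.png',cv2.resize(w['color'][150:330,180:420],(800,600),interpolation=2))
E
```

```text
[ 0.54161065 -0.03849544  0.03416593] 0.6815451131967394 [-2.06693829  2.06777897 16.04912165] [0.98314635 0.18278866 0.00339892]
```

View pics/w8c.png

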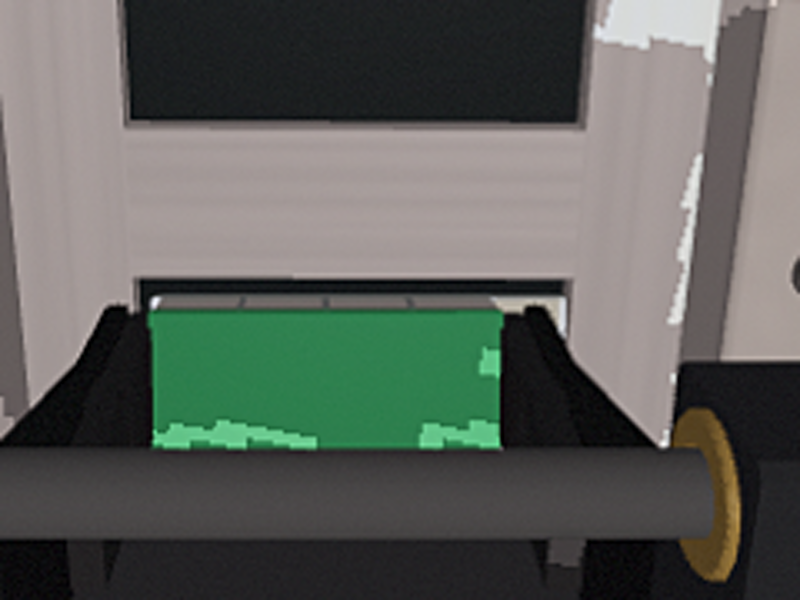

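The tab end is tight against the pocket's +x edge, with free space at the −x end. I'll shift −x.

Request:
jog_arm:
  delta_pos:
    - [0,0,0.4]
    - [-0.2,0.0,0.4]
    - [-0.2,0.0,0.2]
    - [-0.2,0.0,0]
    - [-0.2,0.0,-0.1]
    - [-0.2,0.0,-0.1]
  turn: [0,0,0,0,0,0]
  grip: [1,1,1,1,1,1]

```text
time_s: 29.35
position: [0.5386, -0.0382, 0.033]
tcp_rot: [[-0.183, 0.983, 0.001], [0.983, 0.183, -0.0], [-0.0, 0.001, -1.0]]
force: [-2.4, 1.5, 20.7]
opening: 0.682
grasp_force: 30.0
```

Request:
jog_arm:
  delta_pos:
    - [0,0,0.2]
    - [0,0,0.2]
    - [0,0,0.2]
    - [0,0,0.2]
    - [0,0,3]
    - [0,0,8]
    - [0,0,10]
    - [0,-6,10]
    - [0,-6,10]
  turn: [0,0,0,0,0,0,0,0,0]
  grip: [0.08,0.08,0.08,0.08,0.08,0.08,0.08,0.08,0.08]

```text
time_s: 30.48
position: [0.5394, -0.102, 0.1314]
tcp_rot: [[-0.179, 0.984, 0.003], [0.984, 0.179, -0.002], [-0.002, 0.002, -1.0]]
force: [0.2, 0.7, -0.6]
opening: 0.923
grasp_force: 0.0
```

```bash
python3 - <<'E'
from h import *
w=cap('wrist'); s=read_state(); print(s['position'],s['opening'])
H,S,V=hsv(w)
print('green',box(w,(H>50)&(H<85)&(S>110)&(V>60),.039,(150,30,420,262),800))
print('bays',box(w,(V<75),.030,(180,30,400,250),800))
cv2.imwrite('pics/w9c.png',cv2.resize(w['color'][40:280,150:420],(675,600),interpolation=2))
E
```

```text
[ 0.53831199 -0.10001584  0.13089212] 0.9177489937617832
green [(539.0, -37.7, 60.7, 26.1, 10.3)]
bays [(536.5, 18.2, 77.8, 26.8, 10.3), (542.7, -48.5, 211.7, 187.6, 10.1)]
```

View pics/w9c.png

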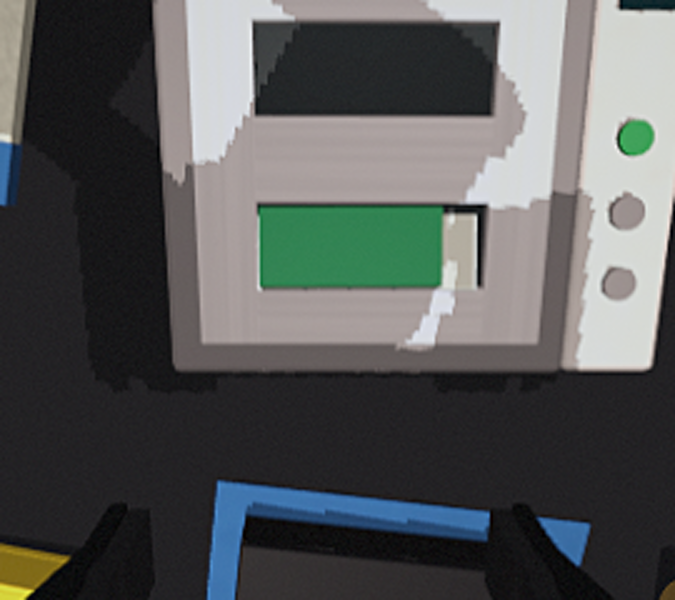

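The slide is seated flat in bay 3, with gaps visible at its +x and +y edges. Next is the knocked slide.

Request:
jog_arm:
  delta_pos:
    - [-1.2,5.5,0]
    - [-2.4,11,0]
    - [-3.6,16.5,0]
    - [-4.8,22,0]
    - [-6,27.5,0]
    - [-7.2,33,0]
    - [-8.4,38.5,0]
    - [-9.5,43.8,0]
    - [-9.5,43.8,-3]
    - [-9.5,43.8,-7]
    - [-9.5,43.8,-7]
    - [-9.5,43.8,-7]
  turn: [-1,-2,-3,-4,-5,-6,-7,-8.5,-8.5,-8.5,-8.5,-8.5]
  grip: [0.05,0.05,0.05,0.05,0.05,0.05,0.05,0.05,0.05,0.05,0.05,0.05]

```text
time_s: 32.02
position: [0.4431, 0.34, 0.0614]
tcp_rot: [[-0.036, 0.999, 0.0], [0.999, 0.036, 0.0], [0.0, 0.0, -1.0]]
force: [-0.8, 0.6, -0.2]
opening: 0.951
grasp_force: 0.0
```

```bash
python3 - <<'E'
from h import *
w=cap('wrist','w10.png'); s=read_state(); print(s['position'],s['opening'],s['tcp_rot'][:2,1])
t=cap('top','t10.png')
H,S,V=hsv(w); print('green',box(w,(H>50)&(H<85)&(S>110)&(V>60),.018,(150,30,420,285),300))
H,S,V=hsv(t); print('top',box(t,(H>50)&(H<85)&(S>110)&(V>60),.018,(100,180,230,310)))
E
```

```text
[0.44382375 0.3400779  0.06207704] 0.9496591090544226 [0.9993696  0.03546629]
green [(454.7, 306.6, 59.6, 20.8, 1.9), (443.5, 338.5, 60.2, 25.4, 2.0)]
top [(443.8, 329.1, 54.8, 8.7, 2.0), (453.8, 302.1, 56.8, 23.7, -0.8)]
```

Request:
jog_arm:
  delta_pos:
    - [0,-0.15,-3]
    - [0,-0.15,-4.7]
    - [0,-0.15,-5.05]
    - [0,-0.15,-5.05]
    - [0,-0.15,-5.05]
    - [0,-0.15,-5.05]
    - [0,-0.15,-5.05]
    - [0,-0.15,-5.05]
    - [0,-0.15,-5.05]
    - [0,-0.15,-3]
    - [0,-0.15,2]
    - [0,-0.15,7]
  turn: [0,0,0,0,0,0,0,0,0,0,0,0]
  grip: [0.05,0.05,0.05,1,1,1,1,1,1,1,1,1]

```text
time_s: 33.62
position: [0.4426, 0.3377, 0.1313]
tcp_rot: [[-0.035, 0.999, -0.002], [0.999, 0.035, -0.001], [-0.001, -0.002, -1.0]]
force: [0.7, -0.1, -0.3]
opening: 0.68
grasp_force: 30.0
```

Request:
jog_arm:
  delta_pos:
    - [1.5,-5.3,0]
    - [3,-10.6,0]
    - [4.6,-16,0]
    - [6.2,-21.3,0]
    - [7.8,-26.6,0]
    - [7.8,-26.6,0]
    - [7.8,-26.6,-4]
    - [7.8,-26.6,-5]
    - [7.8,-26.6,-5]
    - [7.8,-26.6,-5]
  turn: [2,4,6,8,8.5,8.5,8.5,8.5,8.5,8.5]
  grip: [1,1,1,1,1,1,1,1,1,1]

```text
time_s: 34.88
position: [0.5217, 0.0727, 0.0817]
tcp_rot: [[-0.184, 0.983, 0.001], [0.983, 0.184, -0.0], [-0.0, 0.001, -1.0]]
force: [0.7, -0.3, 0.3]
opening: 0.68
grasp_force: 30.0
```

```bash
cat >> h.py <<'E'
def held():
    w=cap('wrist'); H,S,V=hsv(w); s=read_state(); p=s['position']; R=s['tcp_rot']; ex=R[:,0]
    g=(H>50)&(H<85)&(S>110)&(V>50); g[:225]=0;g[285:]=0
    print(s['time_s'],p,'yaw',np.degrees(np.arctan2(R[1,1],R[0,1])),'f',s['force'],'open',s['opening'],s['grasp_force'])
    for u in (250,278,310):
        r=np.where(g[:,u])[0]
        if len(r): print('edge along ex',(ray(w,[(u,r[0])],p[2]+.0065)[0]-p)@ex)
    return w
E
python3 -c "
from h import *
held()"
```

```text
34.925 [0.52192652 0.07261616 0.08190134] yaw 10.580988133557804 f [-0.12217415  0.32415281  0.39936091] open 0.6839428323234946 29.999968707561493
edge along ex 0.013012517671039045
edge along ex 0.012987499397338025
edge along ex 0.012948777363307653
```

Request:
jog_arm:
  delta_pos:
    - [-0.13,-0.12,-2]
    - [-0.13,-0.12,-3.8]
    - [-0.13,-0.12,-4.1]
    - [-0.13,-0.12,-4.3]
    - [-0.13,-0.12,-4.6]
    - [-0.13,-0.12,-4.9]
    - [-0.13,-0.12,-5.0]
    - [-0.13,-0.12,-5.0]
  turn: [0,0,0,0,0,0,0,0]
  grip: [1,1,1,1,1,1,1,1]

```text
time_s: 35.92
position: [0.5203, 0.0709, 0.032]
tcp_rot: [[-0.183, 0.983, 0.001], [0.983, 0.183, -0.0], [-0.0, 0.001, -1.0]]
force: [-0.6, 0.7, 7.2]
opening: 0.679
grasp_force: 30.0
```

Request:
jog_arm:
  delta_pos:
    - [0,0,0.1]
    - [0,0,0.1]
    - [0,0,0.1]
    - [0,0,0.1]
    - [0,0,4]
    - [0,0,8]
    - [-1.6,5.8,9]
    - [-3.3,11.6,9]
    - [-5,17.4,9]
    - [-6.6,23.2,9]
    - [-6.6,23.2,4]
    - [-6.6,23.2,3]
  turn: [0,0,0,0,0,0,-3,-6,-9,-9.7,-9.7,-9.7]
  grip: [0.05,0.05,0.05,0.05,0.05,0.05,0.05,0.05,0.05,0.05,0.05,0.05]

```text
time_s: 37.42
position: [0.4512, 0.3027, 0.0586]
tcp_rot: [[-0.016, 1.0, -0.006], [1.0, 0.016, -0.003], [-0.002, -0.006, -1.0]]
force: [0.2, -1.2, 0.4]
opening: 0.952
grasp_force: 0.0
```

```bash
python3 - <<'E'
from h import *
w=cap('wrist','w11.png'); s=read_state(); print(s['position'],s['opening'],s['tcp_rot'][:2,1])
t=cap('top','t11.png')
H,S,V=hsv(w); print('green',box(w,(H>50)&(H<85)&(S>110)&(V>60),.018,(150,30,420,285),300))
H,S,V=hsv(t); print('plate',box(t,(H>50)&(H<85)&(S>110)&(V>60),.039,(250,190,340,260)))
E
```

```text
[0.45184204 0.30216868 0.05852274] 0.9545337389654333 [0.99987344 0.0149084 ]
green [(454.9, 303.1, 59.7, 25.1, 1.0)]
plate [(519.8, 71.3, 56.2, 23.4, 9.8), (538.4, -38.3, 56.8, 24.7, 10.5)]
```

Request:
jog_arm:
  delta_pos:
    - [0.1,0,-3]
    - [0.1,0,-4.7]
    - [0.1,0,-5.05]
    - [0.1,0,-5.05]
    - [0.1,0,-5.05]
    - [0.1,0,-5.05]
    - [0.1,0,-5.05]
    - [0.1,0,-5.05]
    - [0.1,0,-5.05]
    - [0.1,0,-3]
    - [0.1,0,2]
    - [0.1,0,7]
  turn: [0,0,0,0,0,0,0,0,0,0,0,0]
  grip: [0.05,0.05,0.05,1,1,1,1,1,1,1,1,1]

```text
time_s: 39.02
position: [0.4543, 0.3027, 0.1315]
tcp_rot: [[-0.014, 1.0, -0.002], [1.0, 0.014, -0.001], [-0.001, -0.002, -1.0]]
force: [0.8, 0.5, -1.1]
opening: 0.682
grasp_force: 30.0
```

Request:
jog_arm:
  delta_pos:
    - [1.5,-5.5,0]
    - [3,-11,0]
    - [4.5,-17,0]
    - [6,-23,0]
    - [7.6,-28.6,0]
    - [7.6,-28.6,0]
    - [7.6,-28.6,-4]
    - [7.6,-28.6,-5]
    - [7.6,-28.6,-5]
    - [7.6,-28.6,-5]
  turn: [2,4,6,8,9.7,9.7,9.7,9.7,9.7,9.7]
  grip: [1,1,1,1,1,1,1,1,1,1]

```text
time_s: 40.28
position: [0.5315, 0.0175, 0.0818]
tcp_rot: [[-0.184, 0.983, 0.001], [0.983, 0.184, -0.0], [-0.0, 0.001, -1.0]]
force: [0.6, 1.2, -0.2]
opening: 0.686
grasp_force: 30.0
```

```bash
python3 -c "
from h import *
held()"
```

```text
40.325 [0.53169419 0.01738555 0.08194366] yaw 10.584232005433272 f [ 0.20079381  0.20928994 -0.42490131] open 0.6840352577077448 29.99985158443451
edge along ex 0.013049116636023615
edge along ex 0.013637592363869782
edge along ex 0.01298524717986808
```

Request:
jog_arm:
  delta_pos:
    - [-0.12,-0.1,-2]
    - [-0.12,-0.1,-3.8]
    - [-0.12,-0.1,-4.1]
    - [-0.12,-0.1,-4.3]
    - [-0.12,-0.1,-4.6]
    - [-0.12,-0.1,-4.9]
    - [-0.12,-0.1,-5.0]
    - [-0.12,-0.1,-5.0]
  turn: [0,0,0,0,0,0,0,0]
  grip: [1,1,1,1,1,1,1,1]

```text
time_s: 41.32
position: [0.5302, 0.0159, 0.0321]
tcp_rot: [[-0.183, 0.983, 0.001], [0.983, 0.183, -0.0], [-0.0, 0.001, -1.0]]
force: [-1.0, 1.1, 7.1]
opening: 0.683
grasp_force: 30.0
```

Request:
jog_arm:
  delta_pos:
    - [0,0,0.1]
    - [0,0,0.1]
    - [0,0,0.1]
    - [0,0,4]
    - [0,0,6]
    - [3,-5,6]
    - [3,-5,6]
    - [3,-5,6]
    - [3,-5,6]
    - [3,-5,6]
    - [3,-5,6]
  turn: [0,0,0,0,0,0,0,0,0,0,0]
  grip: [0.08,0.08,0.08,0.08,0.08,1,1,1,1,1,1]

```text
time_s: 42.7
position: [0.5594, -0.0335, 0.0908]
tcp_rot: [[-0.184, 0.983, -0.001], [0.983, 0.184, 0.0], [0.0, -0.001, -1.0]]
force: [-0.1, -0.1, 0.8]
opening: 0.324
grasp_force: 0.0
```

Request:
jog_arm:
  delta_pos:
    - [0,0,-3]
    - [0,0,-5]
    - [0,0,-5.3]
    - [0,0,-5.45]
    - [0,0,-5.5]
    - [0,0,-5.5]
  turn: [0,0,0,0,0,0]
  grip: [1,1,1,1,1,1]

```text
time_s: 43.45
position: [0.5615, -0.0331, 0.0425]
tcp_rot: [[-0.183, 0.983, 0.005], [0.983, 0.183, -0.0], [-0.001, 0.005, -1.0]]
force: [-8.0, 4.5, 42.6]
opening: 0.006
grasp_force: 21.7
```

Request:
jog_arm:
  delta_pos:
    - [0,0,2]
    - [-4.3,-0.8,2]
    - [-4.3,-0.8,2]
    - [-4.3,-0.8,0.5]
    - [-4.3,-0.8,0.1]
    - [-4.3,-0.8,0]
    - [-4.3,-0.8,0]
  turn: [0,0,0,0,0,0,0]
  grip: [1,1,1,1,1,1,1]

```text
time_s: 44.32
position: [0.5186, -0.0426, 0.0392]
tcp_rot: [[-0.184, 0.983, 0.003], [0.983, 0.184, -0.002], [-0.002, 0.003, -1.0]]
force: [-6.2, -0.0, 35.4]
opening: 0.002
grasp_force: 17.7
```

Bay 3's +x end feels 3 mm high, so that slide isn't flat. I'll measure it from the side and reseat it.

Request:
jog_arm:
  delta_pos:
    - [0,0,5]
    - [1,-3,9]
    - [2,-7,9]
    - [2,-7,9]
    - [2,-7,9]
  turn: [0,0,0,0,0]
  grip: [0.05,0.05,0.05,0.05,0.05]

```text
time_s: 44.95
position: [0.5365, -0.1116, 0.1248]
tcp_rot: [[-0.182, 0.983, -0.002], [0.983, 0.182, 0.001], [0.001, -0.002, -1.0]]
force: [-0.3, 0.5, 0.1]
opening: 0.492
grasp_force: 0.0
```

```bash
cat >> h.py <<'E'
def quads(c,z,roi,v=60,o=(536.5,17.8),yaw=10.5):
    H,S,V=hsv(c); m=((H>50)&(H<85)&(S>110)&(V>v)).astype(np.uint8); M=np.zeros_like(m); x0,y0,x1,y1=roi; M[y0:y1,x0:x1]=m[y0:y1,x0:x1]
    a=np.radians(yaw); R=np.array([[np.cos(a),np.sin(a)],[-np.sin(a),np.cos(a)]])
    for k in cv2.findContours(M,0,1)[0]:
        if cv2.contourArea(k)<600: continue
        q=cv2.approxPolyDP(cv2.convexHull(k),5,True).reshape(-1,2)
        print('px',q.tolist(),'plate mm',((ray(c,q,z)[:,:2]*1000-o)@R.T).round(1).tolist())
E
python3 - <<'E'
from h import *
w=cap('wrist','w12.png'); s=read_state(); print(s['position'])
quads(w,.039,(150,0,420,285))
# dark gaps round bay3: profile along plate x through slide at several y, and along y
a=np.radians(10.5)
def P(x,y,z): return np.array([.5365+(x*np.cos(a)-y*np.sin(a))/1e3,.0178+(x*np.sin(a)+y*np.cos(a))/1e3,z])
g=cv2.cvtColor(w['color'],cv2.COLOR_BGR2GRAY)
for y in(-64,-56,-48):
  uv=proj(w,[P(x,y,.03) for x in np.arange(-46,47,2)]).round().astype(int); print(y,[int(g[v,u]) for u,v in uv])
for x in(-30,0,20,34):
  uv=proj(w,[P(x,y,.03) for y in np.arange(-76,-36,2)]).round().astype(int); print('x',x,[int(g[v,u]) for u,v in uv])
E
```

```text
[ 0.53615131 -0.11112367  0.12472379]
px [[260, 112], [335, 114], [333, 145], [260, 145]] plate mm [[-36.9, -42.8], [22.5, -44.4], [22.2, -68.6], [-37.3, -68.6]]
px [[341, 36], [338, 72], [261, 72], [260, 35]] plate mm [[24.1, 11.2], [23.2, -13.6], [-35.6, -13.6], [-35.9, 11.8]]
-64 [163, 159, 162, 157, 80, 96, 98, 97, 97, 97, 97, 99, 100, 97, 96, 96, 98, 98, 96, 99, 97, 96, 97, 97, 99, 98, 97, 98, 97, 97, 97, 98, 98, 97, 97, 134, 171, 171, 170, 170, 168, 49, 50, 166, 157, 157, 158]
-56 [162, 159, 161, 158, 83, 98, 97, 98, 96, 97, 98, 98, 98, 98, 99, 98, 99, 97, 99, 98, 97, 99, 99, 98, 98, 98, 98, 98, 99, 99, 95, 98, 98, 98, 97, 109, 176, 171, 171, 167, 187, 202, 70, 193, 217, 216, 220]
-48 [161, 160, 161, 160, 224, 97, 98, 99, 99, 98, 99, 99, 98, 99, 98, 98, 98, 99, 98, 99, 99, 99, 99, 97, 100, 99, 99, 100, 100, 97, 99, 97, 97, 97, 98, 124, 174, 170, 222, 217, 219, 177, 63, 210, 216, 215, 215]
x -30 [158, 158, 160, 146, 96, 95, 97, 97, 97, 98, 96, 98, 99, 98, 99, 98, 103, 14, 165, 164]
x 0 [160, 158, 166, 135, 96, 97, 97, 97, 99, 97, 98, 98, 98, 99, 97, 99, 100, 30, 165, 164]
x 20 [161, 160, 169, 104, 97, 97, 97, 95, 96, 97, 98, 97, 99, 98, 97, 99, 80, 44, 164, 162]
x 34 [220, 224, 217, 139, 175, 171, 168, 189, 181, 214, 187, 219, 218, 217, 219, 222, 137, 84, 164, 162]
```

Request:
jog_arm:
  delta_pos:
    - [1,4,0]
    - [2.4,7.7,0]
    - [2.4,7.7,0]
    - [2.4,7.7,0]
    - [2.4,7.7,0]
    - [2.4,7.7,-3]
    - [2.4,7.7,-6.5]
    - [2.4,7.7,-8]
    - [2.4,7.7,-8.3]
    - [2.4,7.7,-8.5]
    - [2.4,7.7,-8.65]
    - [2.4,7.7,-8.65]
  turn: [0,0,0,0,0,0,0,0,0,0,0,0]
  grip: [1,1,1,1,1,1,1,1,1,1,1,1]

```text
time_s: 46.5
position: [0.5612, -0.0351, 0.0401]
tcp_rot: [[-0.183, 0.983, 0.001], [0.983, 0.183, -0.0], [-0.001, 0.001, -1.0]]
force: [0.3, -1.2, -0.2]
opening: 0.004
grasp_force: 0.0
```

Request:
jog_arm:
  delta_pos:
    - [0,0,-0.1]
    - [0,0,-0.2]
    - [0,0,-0.25]
    - [0,0,-0.25]
  turn: [0,0,0,0]
  grip: [1,1,1,1]

```text
time_s: 47.0
position: [0.5612, -0.0351, 0.0394]
tcp_rot: [[-0.183, 0.983, 0.002], [0.983, 0.183, -0.001], [-0.001, 0.002, -1.0]]
force: [-3.3, -0.5, 15.3]
opening: 0.003
grasp_force: 7.4
```

Both ends are now flush at 39 mm. I'll quickly check bays 2 and 1 the same way.

Request:
jog_arm:
  delta_pos:
    - [0,0,2]
    - [-1,5.5,2]
    - [-1,5.5,2]
    - [-1,5.5,0.5]
    - [-1,5.5,0.1]
    - [-1,5.5,0]
    - [-1,5.5,0]
  turn: [0,0,0,0,0,0,0]
  grip: [1,1,1,1,1,1,1]

```text
time_s: 47.88
position: [0.5512, 0.0195, 0.0393]
tcp_rot: [[-0.181, 0.984, 0.001], [0.984, 0.181, 0.001], [0.001, 0.001, -1.0]]
force: [-3.8, 4.1, 24.2]
opening: 0.011
grasp_force: 12.2
```

Request:
jog_arm:
  delta_pos:
    - [0,0,2]
    - [-1,5.5,2]
    - [-1,5.5,2]
    - [-1,5.5,0.5]
    - [-1,5.5,0.1]
    - [-1,5.5,0]
    - [-1,5.5,0]
  turn: [0,0,0,0,0,0,0]
  grip: [1,1,1,1,1,1,1]

```text
time_s: 48.75
position: [0.5415, 0.0739, 0.0393]
tcp_rot: [[-0.181, 0.984, 0.001], [0.984, 0.181, 0.0], [0.0, 0.001, -1.0]]
force: [-5.5, 3.1, 27.5]
opening: 0.006
grasp_force: 13.8
```

Request:
jog_arm:
  delta_pos:
    - [0,0,3]
    - [0,0,8]
    - [1,-6,10]
    - [2,-12,10]
    - [3,-18,10]
    - [4,-24,10]
    - [4,-30,10]
    - [4,-32.2,10]
    - [4,-32.2,10]
    - [4,-32.2,10]
  turn: [0,0,0,-2,-4,-6,-7,-7,-7,-7]
  grip: [0.5,0.5,0.5,0.5,0.5,0.5,0.5,0.5,0.5,0.5]

```text
time_s: 50.0
position: [0.5799, -0.2454, 0.136]
tcp_rot: [[-0.062, 0.998, -0.002], [0.998, 0.062, 0.002], [0.002, -0.002, -1.0]]
force: [0.2, 0.5, -0.3]
opening: 0.501
grasp_force: 0.0
```

```bash
python3 - <<'E'
from h import *
w=cap('wrist','w13.png'); t=cap('top','t13.png'); s=read_state(); print(s['position'],s['opening'],s['tcp_rot'][:2,1])
H,S,V=hsv(t); print('handle top',box(t,(V>110)&(S<80),.054,(380,165,450,215)))
quads(t,.039,(240,180,350,270))
H,S,V=hsv(w); 
for z in(.054,): print('handle wrist',box(w,(V>95)&(S<70),z,(200,60,360,285)))
E
```

```text
[ 0.58046677 -0.24489778  0.13664658] 0.4993395099781909 [0.99796772 0.06371187]
handle top [(590.5, -229.4, 56.3, 14.5, -88.4), (569.9, -294.9, 56.5, 21.3, -33.2)]
handle wrist [(591.2, -249.4, 98.7, 13.5, -86.6)]
```

Request:
jog_arm:
  delta_pos:
    - [1,-0.2,-4]
    - [1,-0.2,-8]
    - [1,-0.2,-10.2]
    - [1,-0.2,-10.2]
    - [1,-0.2,-10.2]
    - [1,-0.2,-10.2]
    - [1,-0.2,-10.2]
    - [1,-0.2,-10.2]
    - [1,-0.2,-10.2]
    - [1,-0.2,-8]
    - [1,-0.2,-4]
    - [1,-0.2,0]
  turn: [0,0,0,0,0,0,0,0,0,0,0,0]
  grip: [0.5,0.5,0.5,1,1,1,1,1,1,1,1,1]

```text
time_s: 51.6
position: [0.5896, -0.2485, 0.1364]
tcp_rot: [[-0.061, 0.998, -0.003], [0.998, 0.061, 0.002], [0.002, -0.003, -1.0]]
force: [0.3, -0.4, -4.6]
opening: 0.16
grasp_force: 30.0
```

Request:
jog_arm:
  delta_pos:
    - [-1,5,0]
    - [-2,10,0]
    - [-3,15,0]
    - [-4,20,0]
    - [-5,25,0]
    - [-5.4,26.7,0]
    - [-5.4,26.7,0]
    - [-5.4,26.7,-4]
    - [-5.4,26.7,-5]
    - [-5.4,26.7,-5]
    - [-5.4,26.7,-5]
  turn: [1,3,5,7,7,7,7,7,7,7,7]
  grip: [1,1,1,1,1,1,1,1,1,1,1]

```text
time_s: 52.98
position: [0.5378, 0.0171, 0.0878]
tcp_rot: [[-0.182, 0.983, 0.002], [0.983, 0.182, -0.0], [-0.001, 0.002, -1.0]]
force: [0.7, -0.8, -3.9]
opening: 0.157
grasp_force: 30.0
```

```bash
python3 - <<'E'
from h import *
s=read_state();p=s['position'];print(p,np.degrees(np.arctan2(s['tcp_rot'][1,1],s['tcp_rot'][0,1])),s['opening'],s['force'],s['tcp_rot'][:,2])
w=cap('wrist','w14.png');H,S,V=hsv(w)
# handle's far (+y) end at its top z: TCP+.019
ex=s['tcp_rot'][:,0]; z=p[2]+.019
print(box(w,(V>85)&(S<70),z,(255,100,305,240)))
m=(V>85)&(S<70); r=[np.where(m[100:250,u])[0] for u in(274,278,282)]
for u,q in zip((274,278,282),r):
  if len(q): print(u,q[0]+100,(ray(w,[(u,q[0]+100)],z)[0]-p)@ex)
print(V[100:250:5,278].tolist())
E
```

```text
[0.53781456 0.01708508 0.08775683] 10.481029360561049 0.1567861468738333 [ 0.71240169 -0.78621731 -3.93127579] [ 1.95234582e-03 -4.68986818e-04 -9.99997984e-01]
[(531.9, 52.3, 30.2, 12.9, -80.0)]
274 182 0.05069571519559761
278 182 0.05069230931483826
282 182 0.050689003685456056
[28, 28, 29, 26, 32, 29, 27, 31, 26, 27, 27, 29, 26, 31, 27, 27, 32, 110, 136, 137, 138, 137, 138, 138, 137, 136, 136, 136, 136, 137]
```

Request:
jog_arm:
  delta_pos:
    - [-0.15,0,-1]
    - [-0.15,0,-2]
    - [-0.15,0,-2.3]
    - [-0.15,0,-2.6]
    - [-0.15,0,-2.9]
    - [-0.15,0,-3.2]
    - [-0.15,0,-3.3]
    - [-0.15,0,-3.3]
  turn: [0,0,0,0,0,0,0,0]
  grip: [1,1,1,1,1,1,1,1]

```text
time_s: 54.02
position: [0.5355, 0.0179, 0.0562]
tcp_rot: [[-0.183, 0.983, 0.001], [0.983, 0.183, -0.0], [-0.001, 0.001, -1.0]]
force: [-3.2, 0.2, 11.3]
opening: 0.155
grasp_force: 30.0
```

Request:
jog_arm:
  delta_pos:
    - [0,0,0]
    - [0,0,0]
    - [0,0,0]
    - [0,0,0]
    - [0,0,4]
    - [0,0,9]
    - [0,-6,12]
    - [0,-8,12]
    - [0,-8,12]
  turn: [0,0,0,0,0,0,0,0,0]
  grip: [0.5,0.5,0.5,0.5,0.5,0.5,0.5,0.5,0.5]

```text
time_s: 55.15
position: [0.5357, -0.0637, 0.1744]
tcp_rot: [[-0.18, 0.984, 0.001], [0.984, 0.18, -0.0], [-0.001, 0.001, -1.0]]
force: [0.3, 1.1, -0.6]
opening: 0.502
grasp_force: 0.0
```

```bash
python3 - <<'E'
from h import *
w=cap('wrist','w15.png'); s=read_state(); print(s['time_s'],s['position'])
H,S,V=hsv(w)
print('handle',box(w,(V>95)&(S<70),.074,(245,60,315,282)))
print('strip',box(w,(V>150)&(S<60),.018,(330,0,420,282),300))
t=cap('scene','s15.png'); H,S,V=hsv(t)
print('handle scene',box(t,(V>110)&(S<90),.074,(235,195,300,222),20), box(cap('top'),(V>-1),.0,(0,0,1,1)))
a=cv2.imread('pics/scene0.png'); Ha,Sa,Va=cv2.split(cv2.cvtColor(a,cv2.COLOR_BGR2HSV)); t0=dict(t); t0['color']=a
print('handle scene0',box(t0,(Va>110)&(Sa<90),.074,(235,195,300,222),20))
E
```

```text
55.2 [ 0.53496744 -0.06238302  0.1737988 ]
handle [(536.5, 14.8, 94.3, 13.9, -79.2)]
strip [(626.7, 34.4, 204.4, 34.3, -79.7)]
handle scene [(539.6, 17.0, 97.2, 15.5, -79.7)] []
handle scene0 [(537.8, 18.0, 99.8, 19.0, -79.8)]
```

The cover's position matches the start. I'll press both handle ends to confirm it is home (top expected at 74 mm).

Request:
jog_arm:
  delta_pos:
    - [0.7,4.5,-3]
    - [0.7,4.5,-6]
    - [0.7,4.5,-7]
    - [0.7,4.5,-7]
    - [0.7,4.5,-8.5]
    - [0.7,4.5,-9.5]
    - [0.7,4.5,-9.9]
    - [0.7,4.5,-10.1]
    - [0.7,4.5,-10.2]
    - [0.7,4.5,-10.2]
  turn: [0,0,0,0,0,0,0,0,0,0]
  grip: [1,1,1,1,1,1,1,1,1,1]

```text
time_s: 56.55
position: [0.5419, -0.0173, 0.0743]
tcp_rot: [[-0.183, 0.983, 0.0], [0.983, 0.183, -0.0], [-0.0, -0.0, -1.0]]
force: [-4.4, -0.4, 16.2]
opening: 0.002
grasp_force: 8.6
```

Request:
jog_arm:
  delta_pos:
    - [0,0,2]
    - [-1.3,6,2]
    - [-1.3,6.9,2]
    - [-1.3,6.9,0.6]
    - [-1.3,6.9,0.1]
    - [-1.3,6.9,0]
    - [-1.3,6.9,0]
  turn: [0,0,0,0,0,0,0]
  grip: [1,1,1,1,1,1,1]

```text
time_s: 57.42
position: [0.5294, 0.0515, 0.0743]
tcp_rot: [[-0.181, 0.984, 0.0], [0.984, 0.181, 0.001], [0.001, 0.001, -1.0]]
force: [-6.0, 4.3, 24.8]
opening: 0.005
grasp_force: 12.6
```

Both ends are at 74.3 mm, so the cover is home. I'll withdraw and hand in.

Request:
jog_arm:
  delta_pos:
    - [0,0,3]
    - [0,0,8]
    - [0,0,14]
    - [0,0,14]
    - [0,0,14]
    - [0,0,14]
  turn: [0,0,0,0,0,0]
  grip: [1,1,1,1,1,1]

```text
time_s: 58.18
position: [0.5281, 0.0515, 0.2099]
tcp_rot: [[-0.182, 0.983, -0.004], [0.983, 0.182, 0.0], [0.001, -0.004, -1.0]]
force: [0.1, -0.4, -0.9]
opening: 0.008
grasp_force: 0.0
```

```bash
python3 -c "
from h import *
w=cap('top');H,S,V=hsv(w)
print('brown in bin',box(w,(H<20)&(S>60)&(V>30)&(V<140),.019,(385,235,475,298)),read_state()['position'])
print(hand_in())"
```

```text
brown in bin [(404.3, -248.4, 59.1, 23.7, -2.6), (406.8, -328.4, 68.7, 25.3, -0.5)] [0.52818109 0.05161479 0.2099993 ]
the job is handed in; nothing more can be done
None
```

I handed the job in at about 58 s, with no verdict returned: both leftovers (bays 1 and 3) are in the discard tray, three fresh slides probed at seated height in their bays, and the cover is home with both handle ends at 74.3 mm.

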